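# Lock the fume extractor's filter hatch

### The job

The white filter hatch of the bench fume extractor stands slightly ajar. Set a closed fingertip in the slot of its yellow fastener, press the hatch down flush, and keeping it down turn the fastener a quarter turn clockwise, its white-striped end from the red mark to the green one, until it stops and the hatch stays locked shut; then move clear. Do not pull the hatch open, and do not disturb or pick up any of the things standing around.

Things in the scene. Friction and masses are not known exactly. Their poses are not given: they have to be found in the camera images.
- extractor: Bench fume extractor: grey box fixed to the bench, 360 (x) x 280 (y) x 110 mm high. Origin: centre of its underside; own -x side (front) faces roughly to the robot, z up. On top: a white filter hatch (own x -178 to +58 mm), behind it a fixed grey deck 116 mm high with a black hose port (90 mm across, top 161 mm above the bench, at own x +121, y +70).
- hatch (a joint): Opening angle of the white hatch (6 mm thick, 276 mm wide), rad: 0 flush, grows as its front edge rises. Hinge along the extractor's y at own x +60 mm, 110 mm above the bench. A spring holds it ajar at about 0.1 to 0.15; about 5 N down at the fastener brings it flush, to a firm stop. Let go, it rises again unless locked.
- cam (a joint): Turn of the yellow fastener, rad; grows clockwise seen from above. 0 = open: slot along the extractor's y, striped end at its -y by the red mark. 1.571 = locked: slot along the extractor's x, striped end at the front by the green mark. Stops at both. Starts between 0 and 0.3; friction (0.06 N m) keeps it where it is left.
- slot (a point): Centre of the slot's black floor, on the fastener's axis; its y axis runs along the slot, the end with the white stripe at -y. A trench 30 mm wide, 92 long, 13 deep across the yellow disc; its ends are closed by a fixed black ring (radius 48 to 56 mm, top 15 mm above the slot's floor). Closed fingertips fit in, lined up along it. Hatch flush: 119 mm above the bench, at own x -112, y 0 of the extractor.
- tongue (a point): Tip of the steel tongue under the hatch, 47 mm from the fastener's axis towards the striped end; turns with it. From about 0.6 rad on it slides under the housing's front rim and locks, only while the hatch is pressed flush (within 3 mm at the tongue). Turned with the hatch up, it lands on top of the rim and the hatch cannot close.
- bowl: Bystander, leave alone: white ceramic bowl, 110 mm across, 40 mm high. Origin on its underside.
- jar: Bystander, leave alone: glass jar with white cap, 56 mm across, 70 mm high. Origin on its underside.
- screwdriver: Bystander, leave alone: screwdriver with orange handle, lying along its own x axis, handle to its -x.
- brush: Bystander, leave alone: wooden-handled brush, lying along its own x axis, handle to its -x.
- sanding_block: Bystander, leave alone: cork sanding block, 70 x 45 x 30 mm. Origin on its underside.
- wax_tin: Bystander, leave alone: copper-coloured round tin, 66 mm across, 35 mm high, standing on the extractor's rear deck. Origin on its underside.
- parts_tray: Bystander, leave alone: open white plastic tray, 90 x 120 x 30 mm. Origin on its underside.

How it is judged (in metres and radians):
On the way, in this order (a step that is already met when the one before it is completed fails the run):
1. fingertips in the slot press the hatch flush while the fastener is still open (value of joint hatch below 0.02 rad and value of joint cam below 0.6 rad and contact force between the fingers and cam above 0.5 N), for 0.1 s.
2. fingertips turn the fastener clockwise to its stop with the hatch down (value of joint cam above 1.42 rad and value of joint hatch below 0.03 rad and contact force between the fingers and cam above 0.3 N), for 0.1 s.
At the end, for the whole second after the job is handed in: The fastener is turned to its locked stop (joint cam above 1.42 of 1.571 rad) and the hatch stays shut and still by itself (joint hatch below 0.03 rad) (value of joint cam above 1.42 rad and value of joint hatch below 0.03 rad and velocity of joint hatch between -0.05 and 0.05 rad/s); the robot touches nothing.
It fails at once if the hatch is pulled open (above 0.3 rad) (value of joint hatch above 0.3 rad).
It fails at once if one of the things standing around is moved or lifted (by more than 30 mm) (distance of any of bowl, jar, screwdriver, brush, sanding_block, wax_tin, parts_tray from where it was at the start of the episode above 0.03 m).
It also fails if it takes over 38 s, if anything falls off the work surface, if the arm or the gripper's body presses on something with over 40 N, if the wrist force passes 120 N, or if a joint passes its speed limit or range.

### The arm

A 6-joint arm with a two-finger parallel gripper is mounted at the origin on the work surface. World frame = base frame: x ahead of the robot, y to its left, z up, the work surface at z = 0. Lengths are in mm, angles in rad, forces in N, time in s.
With the tool pointing down it reaches from about 275 to 750 mm from the base axis. Payload 10.2 kg.
Tool frame: the origin (TCP) lies midway between the tips of the shut fingers; the grasp point (between the pads) lies env.hold_point_z behind it (env.hold_point_z is the distance from the TCP to the grasp point, in mm); z points along the fingers, y is the direction in which the jaws open and shut (so a half turn about z gives the same grasp; the last joint's range is limited). The gripper opens to 88 mm and grips with 3 to 60 N. Pads are 18 mm wide; open, the fingers measure 123 mm over their backs; the gripper's body (75 mm by 187 mm) begins 45 mm behind the grasp point.
Start: joints at [1.021, 0.313, 1.498, -0, 1.331, -0.223], TCP at [168.545, 497.216, 202.22] pointing down, gripper open.
Joint ranges: [-2.94, 2.94], [-0.97, 2.17], [0.19, 2.56], [-1.23, 4.37], [0.02, 3.11], [-2.88, 2.88]. Speed limits (rad/s): [2.39, 2.39, 3.01, 3.14, 3.14, 3.14].

### API

Orientations are given as a 3x3 rotation matrix whose columns are the frame's x, y, z axes.
In Python, from plant import env gives the robot as it stands. The module is installed in compiled form; this text tells all that it offers.
- The arm moves only by the shell command python3 -m creep 'ROWS'. ROWS is JSON, a list of rows, each an object with "translation": the shift along the tool's x, y, z in cm, a list of three; "delta_rot": the turn, a rotation vector about the tool's x, y, z in rad, a list of three; "fingers": the finger opening in cm, from 0 to 8.81. A call has 1 to 10 rows; each row shifts and turns the commanded pose from where the row before left it, along the tool's axes as they then stand; what a row does not reach is not made up. A row lasts 1/8 s, in which the tool goes at most 62.5 mm and 10.7 degrees, less where a joint would pass 70% of its speed; a pose out of reach is approached as far as the arm can. A call with a gripper value outside its range is refused whole. The fingers move at their own pace and stop on an object; the grip force is fixed at half the most. Time passes only in rows, so rows that do not move let the fingers close. It gives the time, the measured TCP pose, the force and the opening at its end, in the units of the state.
- env.state(): the state, without advancing time (a new reading comes with each control period).
- env.get_image(name): name is "scene" or "top" or "wrist"; returns the picture (480x640x3 uint8, blue, green, red); there is no depth.
- env.camera_info(name): a dict with "K" (3x3 intrinsics, pixels), "R" (3x3) and "t" (3): a world point X has camera coordinates R X + t. Camera axes: x right, y down, z forward; pixel columns grow to the right and rows downward; lengths in mm; the calibration is good to about 2 mm. A picture is of the moment at which its call begins: read the wrist's pose just before it. camera_info takes no time and is no camera call; for the wrist camera it gives the pose at the moment of the call.
- env.job_done(): hands the job in, once; it reports no verdict.
Trained networks look in the newest picture that a camera, given by its name, has taken for a name from the list of things; names that differ only in an ending like _2 or _b are one class to them, and where a whole thing is asked for, a point or a joint stands for the part that bears it (a point fixed in the world has none). Each returns a list of dicts, best first, with "p" (0 to 1); they miss things now and then, are a little off and sometimes report something else, mostly with a low value. They report only what shows in the picture. A call takes as long as a camera call.
- env.trace(camera, query): "region" (480x640 bool, what is visible of it).
- env.pinpoint(camera, query): "position" ([x, y, z] in mm, in the coordinates of the camera as it stood for that picture, good to about 4 mm: a listed point, or the origin of a listed thing).
The state is a dict: "t": time; "joints": joint angles; "qvel": joint speeds; "effort": joint torques, N m; "tcp_pos": TCP position; "eef_rot": TCP orientation; "ft_force": force on the tool from outside, world axes, zero at the start; "ft_torque": the same for the moment, N m; "finger_gap": finger opening in mm.
Only numpy, scipy, OpenCV 4.12 (cv2) and the standard library are available. Lean on these libraries where they do the work, as an engineer would, in place of code of your own. Each camera call takes 0.05 s, during which the arm holds its last target.

## Working session

There is one attempt and no reset: what is moved stays moved. The work goes in short steps, Python scripts to look and compute and a shell command to move; the robot and the scene stay as the last step left them, time stands still between calls to the robot, and variables do not carry over. Pictures are saved under pics/ and viewed, and the job is handed in when it is done.

```bash
mkdir -p pics; cat > h.py <<'E'
import numpy as np, cv2
from plant import env
def cam(c,p):
    i=env.camera_info(c); return np.array(i["R"]).T@(np.array(p)-np.array(i["t"]))
def proj(c,X):
    i=env.camera_info(c); q=np.array(i["K"])@(np.array(i["R"])@np.array(X)+np.array(i["t"])); return q[:2]/q[2]
E
python3 - <<'E'
from h import *
np.set_printoptions(precision=1,suppress=True)
s=env.state();print(s["t"],s["tcp_pos"],env.hold_point_z);print(np.array(s["eef_rot"]))
for c in ["scene","top"]:
    cv2.imwrite(f"pics/{c}0.png",env.get_image(c))
    for q in ["slot","extractor","tongue"]:
        for d in env.pinpoint(c,q)[:2]: print(c,q,d["p"],cam(c,d["position"]))
E
```

```text
0.0 [168.4 497.  201.7] 18.700000000000003
[[-0.9  0.3 -0. ]
 [ 0.3  0.9 -0. ]
 [ 0.  -0.  -1. ]]
scene slot 0.72 [548.   50.2 135.9]
scene tongue 0.74 [533.2  11.5 114.8]
top slot 0.88 [545.7  53.4 135.2]
top extractor 0.83 [656.9  23.4   0.7]
top tongue 0.72 [531.5   2.7 116.2]
```

View pics/top0.png

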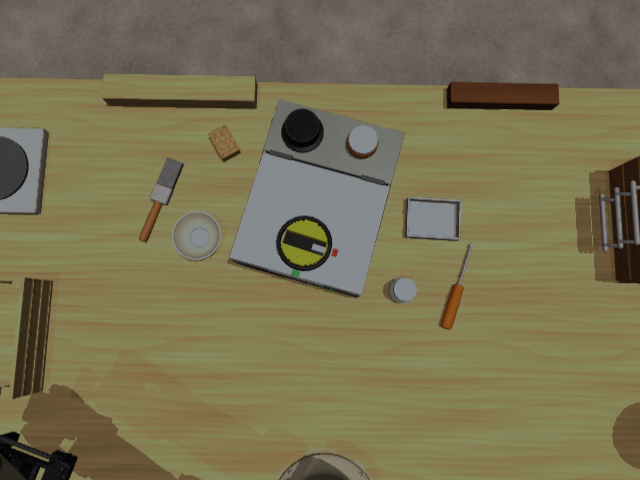

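View pics/scene0.png

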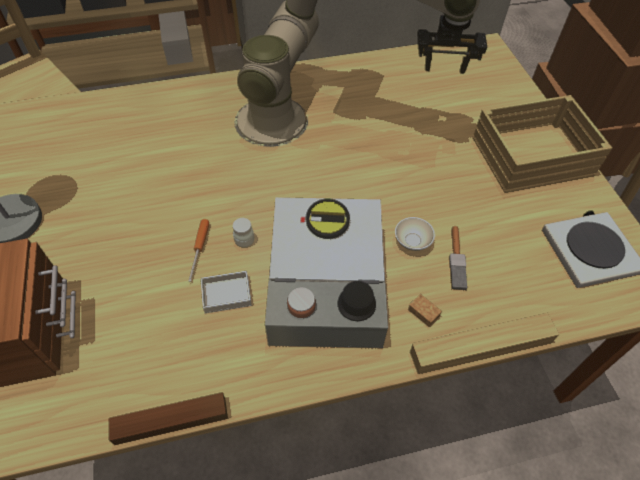

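The top picture shows the fastener at about (304,243), with the white stripe at its right end near the red mark (334,253). The green mark is at (295,273). The extractor yaw is about -0.25. Next I measure the slot direction.

```bash
python3 - <<'E'
from h import *
from scipy.optimize import least_squares
np.set_printoptions(precision=3,suppress=True)
im=cv2.imread("pics/top0.png"); 
cv2.imwrite("pics/crop0.png",cv2.resize(im[200:310,220:380],None,fx=5,fy=5,interpolation=cv2.INTER_CUBIC))
i=env.camera_info("top");K,R,t=[np.array(i[k],float) for k in("K","R","t")]
def ray(px,z):
    d=R.T@np.linalg.inv(K)@np.array([*px,1.]);c=-R.T@t;return c+d*(z-c[2])/d[2]
for n,px,z in [("FL",(231,262),135),("FR",(360,295),135),("red",(334.5,253),135),("green",(295.5,273),140),("ctr",(304,243),140)]: print(n,ray(px,z))
hsv=cv2.cvtColor(im,cv2.COLOR_BGR2HSV)
m=((hsv[...,0]>22)&(hsv[...,0]<36)&(hsv[...,1]>150)).astype(np.uint8); m[:205]=0;m[290:]=0;m[:,:260]=0;m[:,345:]=0
n,l,st,ce=cv2.connectedComponentsWithStats(m)
big=[k for k in range(1,n) if st[k,4]>60];print(st[big],ce[big])
P=[ray(ce[k],148) for k in big];print(P)
if len(P)==2:
    d=P[0]-P[1];print("ctr",(P[0]+P[1])/2,"slot dir angle",np.arctan2(d[1],d[0])-np.pi/2)
E
```

```text
FL [506.045 196.669 135.   ]
FR [444.926 -63.299 135.   ]
red [528.157 -11.378 135.   ]
green [485.989  66.16  140.   ]
ctr [546.694  50.485 140.   ]
[[287 219  41  24 560]
 [281 243  42  24 556]] [[308.316 229.579]
 [299.629 255.439]]
[array([572.966,  42.241, 148.   ]), array([520.52 ,  58.486, 148.   ])]
ctr [546.743  50.363 148.   ] slot dir angle -1.8711631316919417
```

```bash
python3 - <<'E'
from h import *
print(env.camera_info("top")["t"], [round(float(v),3) for v in env.state()["ft_force"]])
E
```

```text
[  20.9579095   586.86125266 1136.00590684] [0.425, 1.005, -0.011]
```

View pics/crop0.png

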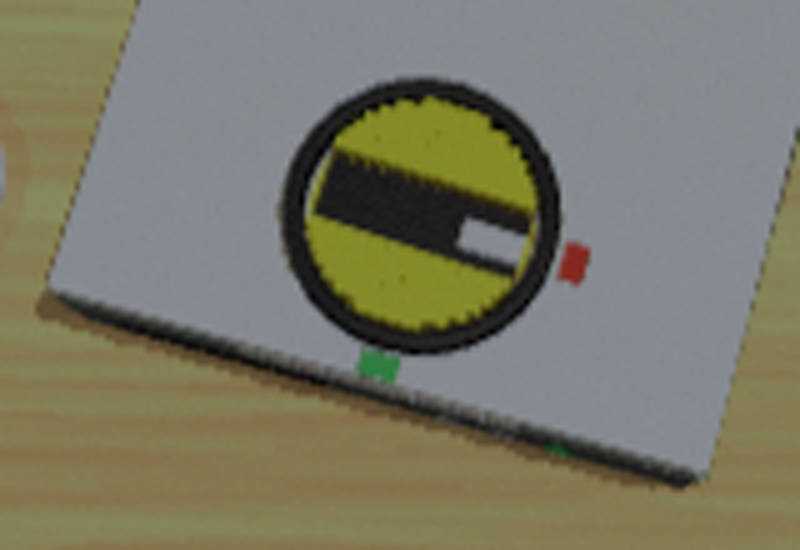

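```bash
cat >> h.py <<'E'
np.set_printoptions(precision=3,suppress=True)
def show(target,yaw):
    s=env.state();R=np.array(s["eef_rot"]);p=np.array(s["tcp_pos"])
    y=np.arctan2(R[1,1],R[0,1])
    print("t",s["t"],"tcp",p,"yawY",y,"z",R[:,2],"q",np.array(s["joints"]),"F",np.array(s["ft_force"]),"T",np.array(s["ft_torque"]),"gap",s["finger_gap"])
    Rt=np.array([[np.sin(yaw),np.cos(yaw),0],[-np.cos(yaw),np.sin(yaw),0],[0,0,-1.]])
    if R[0,0]*Rt[0,0]+R[1,0]*Rt[1,0]<0: Rt[:,:1]*=1
    from scipy.spatial.transform import Rotation as Ro
    print("tool shift cm",R.T@(np.array(target)-p)/10,"rotvec",Ro.from_matrix(R.T@Rt).as_rotvec(), "det",np.linalg.det(Rt))
E
python3 -c "
from h import *
show([545.5,51,200],1.27); print(np.array(env.state()['eef_rot']))"
```

```text
t 0.4 tcp [168.534 497.201 202.153] yawY 1.243968169866863 z [-0. -0. -1.] q [ 1.021  0.313  1.498  0.     1.331 -0.223] F [ 0.425  1.005 -0.011] T [-0.027  0.019 -0.01 ] gap 88.5887415950485Traceback (most recent call last):
  File "<string>", line 3, in <module>
    show([545.5,51,200],1.27); print(np.array(env.state()['eef_rot']))
    ~~~~^^^^^^^^^^^^^^^^^^^^^
  File "h.py", line 15, in show
    print("tool shift cm",R.T@(np.array(target)-p)/10,"rotvec",Ro.from_matrix(R.T@Rt).as_rotvec(), "det",np.linalg.det(Rt))
                                                               ~~~~~~~~~~~~~~^^^^^^^^
  File "scipy/spatial/transform/_rotation.pyx", line 1143, in scipy.spatial.transform._rotation.Rotation.from_matrix
ValueError: Non-positive determinant (left-handed or null coordinate frame) in rotation matrix 0: [[-1.     0.026 -0.   ]
 [ 0.026  1.     0.   ]
 [-0.    -0.     1.   ]].
```

```bash
sed -i 's/\[np.sin(yaw),np.cos(yaw),0\],\[-np.cos(yaw),np.sin(yaw),0\]/[-np.sin(yaw),np.cos(yaw),0],[np.cos(yaw),np.sin(yaw),0]/; /Rt\[:,:1\]/d' h.py
python3 -c "
from h import *
show([545.5,51,200],1.27)"
```

```text
t 0.4 tcp [168.534 497.201 202.153] yawY 1.243968169866863 z [-0. -0. -1.] q [ 1.021  0.313  1.498  0.     1.331 -0.223] F [ 0.425  1.005 -0.011] T [-0.027  0.019 -0.01 ] gap 88.5887415950485
tool shift cm [-50.026 -30.156   0.216] rotvec [-0.    -0.    -0.026] det 1.0
```

```bash
python3 -m creep '[{"translation":[-3.5,-2.1,0],"delta_rot":[0,0,0],"fingers":0},{"translation":[-3.5,-2.1,0],"delta_rot":[0,0,0],"fingers":0},{"translation":[-3.5,-2.1,0],"delta_rot":[0,0,0],"fingers":0},{"translation":[-3.5,-2.1,0],"delta_rot":[0,0,0],"fingers":0},{"translation":[-3.5,-2.1,0],"delta_rot":[0,0,0],"fingers":0},{"translation":[-3.5,-2.1,0],"delta_rot":[0,0,0],"fingers":0},{"translation":[-3.5,-2.1,0],"delta_rot":[0,0,0],"fingers":0}]'
python3 -m creep '[{"translation":[-3.5,-2.1,0],"delta_rot":[0,0,0],"fingers":0},{"translation":[-3.5,-2.1,0],"delta_rot":[0,0,0],"fingers":0},{"translation":[-3.5,-2.1,0],"delta_rot":[0,0,0],"fingers":0},{"translation":[-3.5,-2.1,0],"delta_rot":[0,0,0],"fingers":0},{"translation":[-3.5,-2.1,0],"delta_rot":[0,0,0],"fingers":0},{"translation":[-3.5,-2.1,0],"delta_rot":[0,0,0],"fingers":0},{"translation":[-1.75,-1.05,0],"delta_rot":[0,0,0],"fingers":0},{"translation":[0,0,0],"delta_rot":[0,0,0],"fingers":0}]'
python3 - <<'E'
from h import *
show([545.5,51,175],1.27)
cv2.imwrite("pics/w1.png",env.get_image("wrist"))
for d in env.pinpoint("wrist","slot")[:2]: print("slot",d["p"],cam("wrist",d["position"]))
for d in env.pinpoint("wrist","tongue")[:2]: print("tongue",d["p"],cam("wrist",d["position"]))
E
```

```text
t: 1.27
tcp_pos: [354.2, 278.3, 202.4]
eef_rot: [[-0.947, 0.321, 0.0], [0.321, 0.947, 0.0], [-0.0, 0.0, -1.0]]
ft_force: [1.3, -0.2, -0.8]
finger_gap: 20.1
t: 2.28
tcp_pos: [525.1, 76.8, 201.9]
eef_rot: [[-0.947, 0.322, -0.001], [0.322, 0.947, 0.0], [0.001, -0.0, -1.0]]
ft_force: [0.0, 0.1, -1.3]
finger_gap: 0.6
t 2.275 tcp [525.095  76.792 201.914] yawY 1.2428210882313162 z [-0.001  0.    -1.   ] q [-0.076  0.326  1.481  0.     1.336 -1.319] F [ 0.045  0.133 -1.275] T [ 0.002 -0.014  0.03 ] gap 0.5683078709621898
tool shift cm [-2.764 -1.784  2.69 ] rotvec [ 0.    -0.001 -0.027] det 1.0
slot 0.88 [549.754  55.682 133.856]
tongue 0.9 [529.956   9.551 116.151]
```

View pics/w1.png

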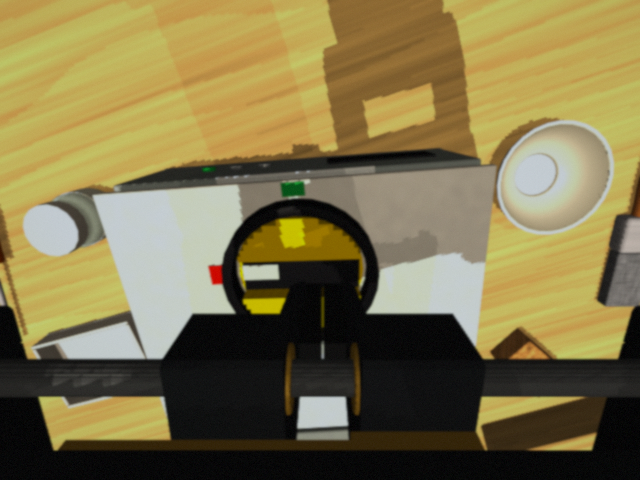

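The wrist picture shows the trench, with its white stripe at (262,271) near the red mark at (216,274). The fingertips are still short of it. The slot estimates agree within 4 mm, so I go above it.

```bash
python3 -m creep '[{"translation":[-1.4,-0.8,0.9],"delta_rot":[0,0,-0.02],"fingers":0},{"translation":[-1.4,-0.8,0.9],"delta_rot":[0,0,0],"fingers":0},{"translation":[0,-0.1,1.2],"delta_rot":[0,0,0],"fingers":0},{"translation":[0,0,0.6],"delta_rot":[0,0,0],"fingers":0},{"translation":[0,0,0],"delta_rot":[0,0,0],"fingers":0},{"translation":[0,0,0],"delta_rot":[0,0,0],"fingers":0}]'
python3 - <<'E'
from h import *
show([546.5,51.5,130],1.265)
cv2.imwrite("pics/w2.png",env.get_image("wrist"))
im=env.get_image("top"); cv2.imwrite("pics/t2.png",cv2.resize(im[180:310,220:380],None,fx=5,fy=4.5))
im=env.get_image("scene"); cv2.imwrite("pics/s2.png",cv2.resize(im[150:270,250:410],None,fx=5,fy=5,interpolation=cv2.INTER_CUBIC))
s=env.state()["tcp_pos"];print(proj("scene",s),proj("scene",[546.5,51.5,135]))
E
```

```text
t: 3.18
tcp_pos: [546.4, 52.4, 166.6]
eef_rot: [[-0.953, 0.302, 0.001], [0.302, 0.953, -0.0], [-0.001, 0.0, -1.0]]
ft_force: [1.0, -0.2, 0.4]
finger_gap: 0.6
t 3.175 tcp [546.395  52.401 166.63 ] yawY 1.2642910415761561 z [ 0.001 -0.    -1.   ] q [-0.118  0.394  1.479  0.     1.268 -1.382] F [ 0.969 -0.249  0.39 ] T [-0.047 -0.009  0.016] gap 0.6170976780571534
tool shift cm [-0.035 -0.083  3.663] rotvec [ 0.     0.001 -0.001] det 0.9999999999999999
[327.394 210.948] [326.843 218.725]
```

View pics/w2.png

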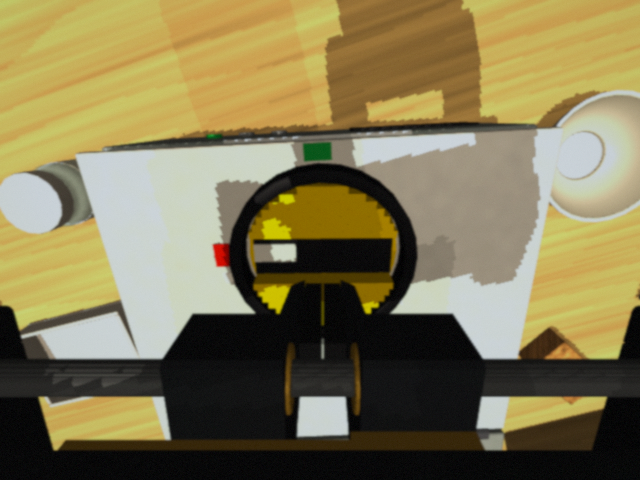

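View pics/s2.png

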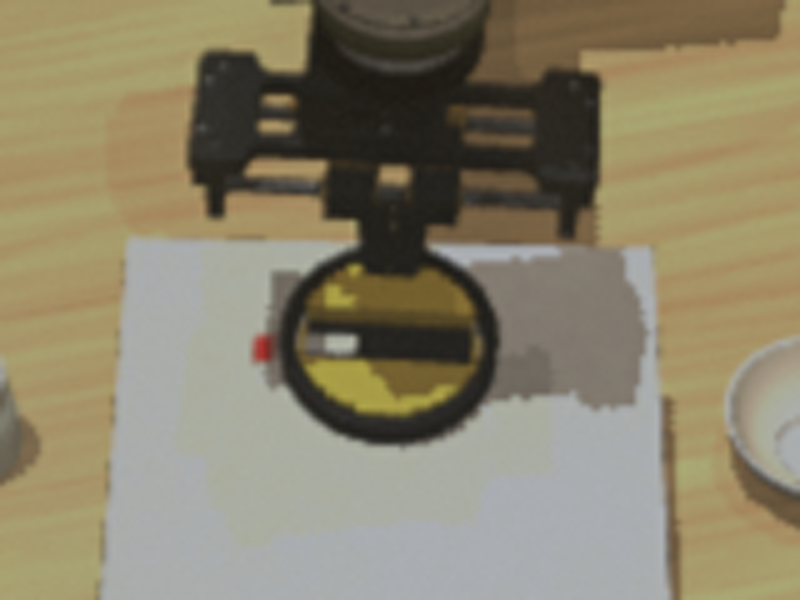

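```bash
python3 - <<'E'
from h import *
s=env.state();p=s["tcp_pos"];R=np.array(s["eef_rot"])
for c in ["wrist","scene","top"]:
    i=env.camera_info(c); print(c,"campos",-np.array(i["R"]).T@np.array(i["t"]))
    for dx in(-9,9):
        for dz in (0,-20,-40): print(dx,dz,proj(c,p+R@[dx,0,dz]),end=' ')
    print()
E
```

```text
wrist campos [471.41   75.402 349.449]
-9 0 [323.105 284.784] -9 -20 [323.212 302.188] -9 -40 [323.345 323.675] 9 0 [323.123 254.301] 9 -20 [323.235 268.941] 9 -40 [323.375 287.134] 
scene campos [1352.657 -174.759 1217.614]
-9 0 [327.175 213.763] -9 -20 [327.357 208.736] -9 -40 [327.543 203.585] 9 0 [327.612 208.157] 9 -20 [327.797 203.102] 9 -40 [327.988 197.923] 
top campos [ 407.929   28.073 1211.677]
-9 0 [304.345 237.067] -9 -20 [304.163 235.626] -9 -40 [303.973 234.129] 9 0 [301.39  245.673] 9 -20 [301.151 244.393] 9 -40 [300.902 243.063]
```

View pics/t2.png

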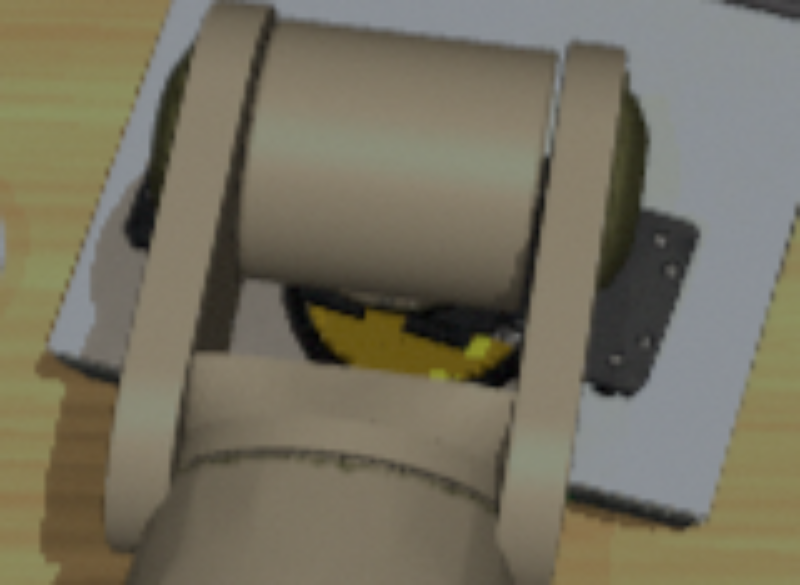

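Both views show the visible fingertips ending about 35 mm higher than the reported TCP: wrist row 283 against 254 expected, scene row 205 against 214. I descend carefully in steps, watching the force and looking.

```bash
python3 -m creep '[{"translation":[0,0,0.8],"delta_rot":[0,0,0],"fingers":0},{"translation":[0,0,0.6],"delta_rot":[0,0,0],"fingers":0},{"translation":[0,0,0],"delta_rot":[0,0,0],"fingers":0}]'
python3 - <<'E'
from h import *
s=env.state();p=s["tcp_pos"];R=np.array(s["eef_rot"])
show([546.5,51.5,130],1.265)
a=env.get_image("wrist");b=env.get_image("scene")
for im,c in((a,"wrist"),(b,"scene")):
    for dx in(-9,9):
        for dy in(-17,17):
            for dz in (0,-36):
                u=proj(c,p+R@[dx,dy,dz]);cv2.circle(im,tuple(int(round(v)) for v in u),1,(255,0,255) if dz==0 else (255,255,0),-1)
cv2.imwrite("pics/w3.png",cv2.resize(a[130:400,180:500],None,fx=2.4,fy=2.2)); cv2.imwrite("pics/s3.png",cv2.resize(b[150:270,250:410],None,fx=5,fy=5,interpolation=cv2.INTER_CUBIC))
E
```

```text
t: 3.7
tcp_pos: [546.0, 52.2, 151.5]
eef_rot: [[-0.953, 0.302, -0.001], [0.302, 0.953, 0.0], [0.001, -0.0, -1.0]]
ft_force: [1.1, -0.5, 0.1]
finger_gap: 0.5
t 3.7 tcp [546.027  52.187 151.516] yawY 1.2639340235847627 z [-0.001  0.    -1.   ] q [-0.118  0.408  1.5   -0.     1.235 -1.382] F [ 1.067 -0.453  0.134] T [-0.006 -0.019 -0.048] gap 0.4545059384278911
tool shift cm [-0.069 -0.051  2.152] rotvec [-0.    -0.001 -0.001] det 0.9999999999999999
```

View pics/w3.png

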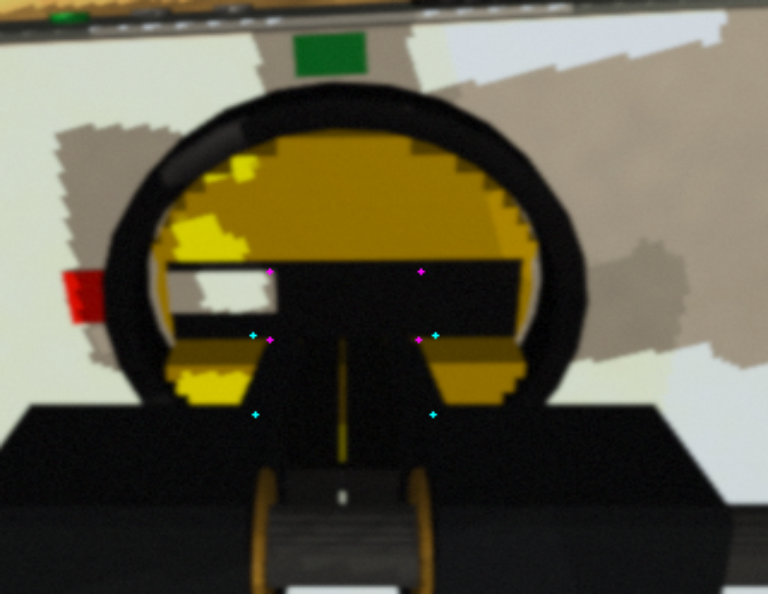

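View pics/s3.png

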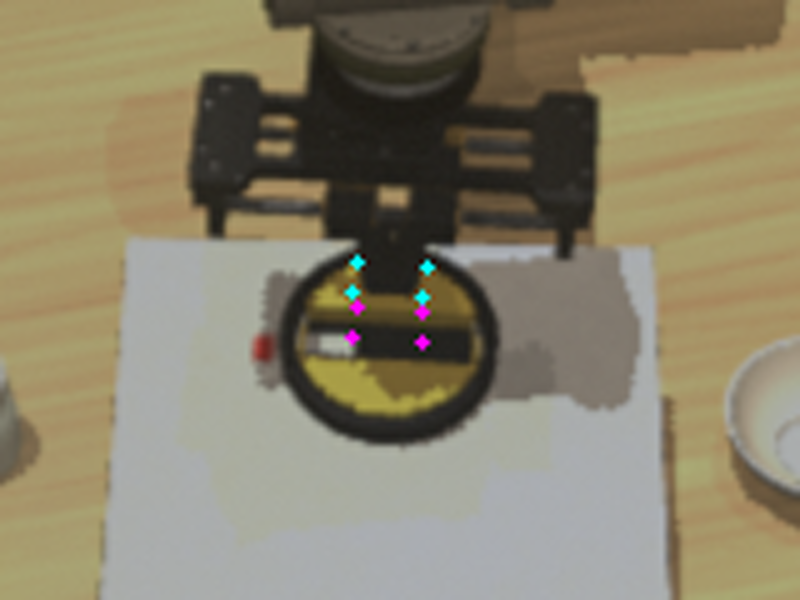

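The tip is laterally over the trench in both views, but its visual height is uncertain. I feel for contact.

```bash
python3 -m creep '[{"translation":[-0.05,0,0.5],"delta_rot":[0,0,0],"fingers":0},{"translation":[0,0,0.5],"delta_rot":[0,0,0],"fingers":0},{"translation":[0,0,0],"delta_rot":[0,0,0],"fingers":0}]'
python3 -m creep '[{"translation":[0,0,0.3],"delta_rot":[0,0,0],"fingers":0},{"translation":[0,0,0.3],"delta_rot":[0,0,0],"fingers":0},{"translation":[0,0,0],"delta_rot":[0,0,0],"fingers":0}]'
python3 - <<'E'
from h import *
s=env.state();p=s["tcp_pos"];R=np.array(s["eef_rot"])
show([546.5,51.5,130],1.265)
a=env.get_image("wrist");b=env.get_image("scene")
cv2.imwrite("pics/w4.png",cv2.resize(a[130:400,180:500],None,fx=2.4,fy=2.2)); cv2.imwrite("pics/s4.png",cv2.resize(b[150:270,250:410],None,fx=5,fy=5,interpolation=cv2.INTER_CUBIC))
E
```

```text
t: 4.18
tcp_pos: [546.6, 52.0, 141.7]
eef_rot: [[-0.953, 0.302, -0.001], [0.302, 0.953, 0.0], [0.001, -0.0, -1.0]]
ft_force: [0.5, 0.3, -0.2]
finger_gap: 0.6
t: 4.55
tcp_pos: [546.7, 52.0, 136.0]
eef_rot: [[-0.953, 0.302, -0.0], [0.302, 0.953, 0.0], [0.0, -0.0, -1.0]]
ft_force: [0.0, -0.2, -0.1]
finger_gap: 0.2
t 4.55 tcp [546.708  52.042 135.98 ] yawY 1.2640485256915395 z [-0.  0. -1.] q [-0.118  0.424  1.519 -0.     1.199 -1.383] F [ 0.006 -0.157 -0.095] T [ 0.031 -0.027  0.019] gap 0.1805748786068698
tool shift cm [ 0.003 -0.058  0.598] rotvec [-0.    -0.    -0.001] det 0.9999999999999999
```

View pics/w4.png

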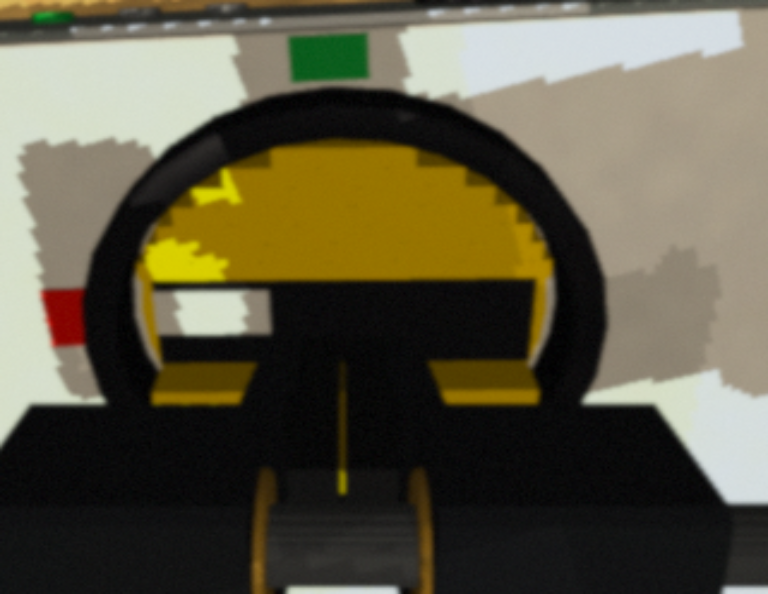

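View pics/s4.png

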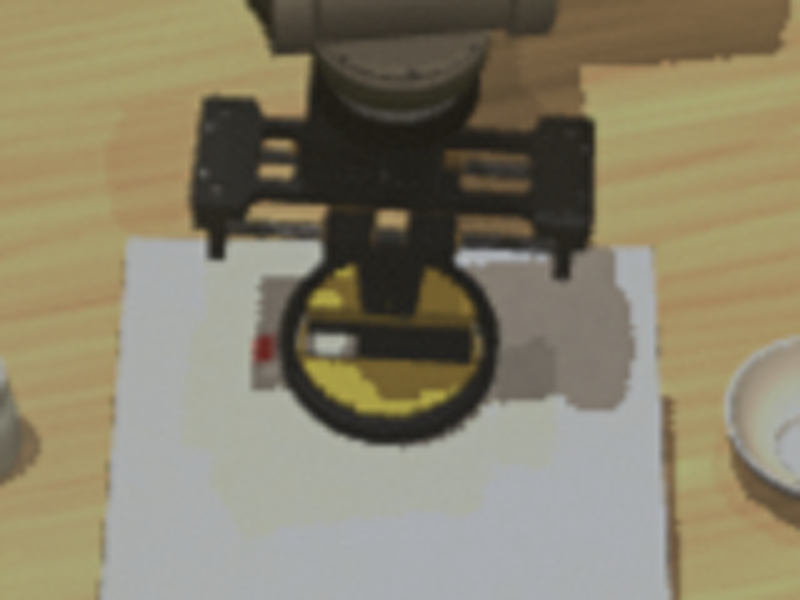

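No contact at TCP z 136. Both views fit tips about 36 mm above the TCP and straight over the slot, so I continue down.

```bash
python3 -m creep '[{"translation":[0,0,0.5],"delta_rot":[0,0,0],"fingers":0},{"translation":[0,0,0.5],"delta_rot":[0,0,0],"fingers":0},{"translation":[0,0,0.5],"delta_rot":[0,0,0],"fingers":0},{"translation":[0,0,0],"delta_rot":[0,0,0],"fingers":0}]'
python3 -m creep '[{"translation":[0,0,0.3],"delta_rot":[0,0,0],"fingers":0},{"translation":[0,0,0.2],"delta_rot":[0,0,0],"fingers":0},{"translation":[0,0,0],"delta_rot":[0,0,0],"fingers":0}]'
python3 - <<'E'
from h import *
s=env.state();p=s["tcp_pos"];R=np.array(s["eef_rot"])
show([546.5,51.5,130],1.265)
a=env.get_image("wrist");b=env.get_image("scene")
cv2.imwrite("pics/w5.png",cv2.resize(a[130:400,180:500],None,fx=2.4,fy=2.2)); cv2.imwrite("pics/s5.png",cv2.resize(b[150:270,250:410],None,fx=5,fy=5,interpolation=cv2.INTER_CUBIC))
E
```

```text
t: 5.15
tcp_pos: [546.6, 52.0, 120.7]
eef_rot: [[-0.953, 0.302, -0.001], [0.302, 0.953, 0.0], [0.001, -0.0, -1.0]]
ft_force: [0.4, -0.2, 0.4]
finger_gap: -0.2
t: 5.52
tcp_pos: [546.8, 52.0, 116.1]
eef_rot: [[-0.953, 0.302, -0.0], [0.302, 0.953, -0.0], [0.0, -0.0, -1.0]]
ft_force: [0.7, 0.2, -0.3]
finger_gap: 0.4
t 5.525 tcp [546.793  51.999 116.11 ] yawY 1.2639833575579744 z [-0. -0. -1.] q [-0.119  0.446  1.542 -0.     1.154 -1.383] F [ 0.694  0.206 -0.295] T [ 0.015 -0.028 -0.004] gap 0.3508810173488649
tool shift cm [ 0.013 -0.056 -1.389] rotvec [-0.    -0.    -0.001] det 0.9999999999999999
```

View pics/w5.png

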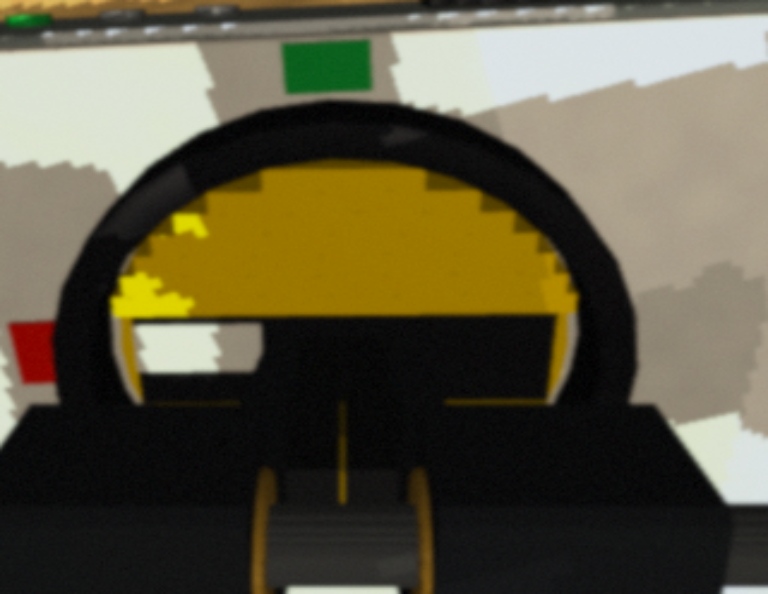

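View pics/s5.png

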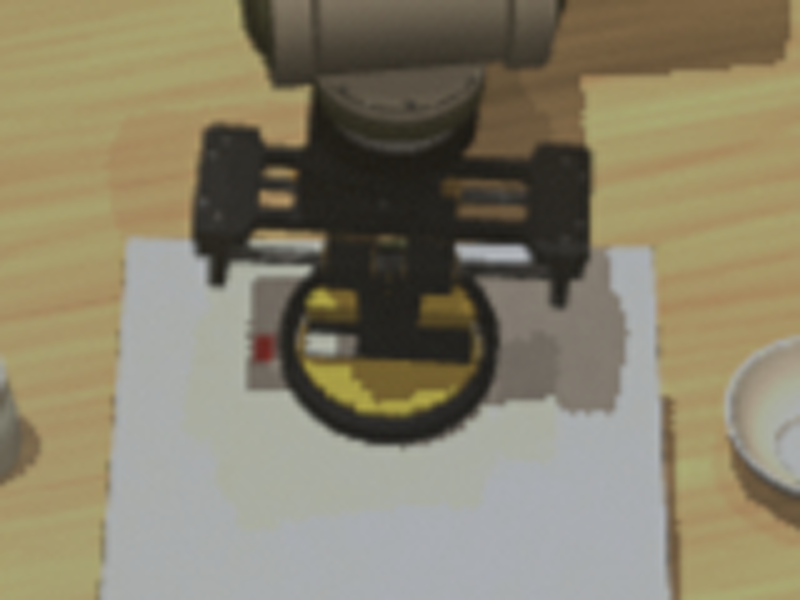

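The tip is now entering the trench: it is centred in the wrist view, and in the scene view it merges with the trench at (388,340). I continue down to contact.

```bash
python3 -m creep '[{"translation":[0,0,0.3],"delta_rot":[0,0,0],"fingers":0},{"translation":[0,0,0.3],"delta_rot":[0,0,0],"fingers":0},{"translation":[0,0,0],"delta_rot":[0,0,0],"fingers":0}]'
python3 -m creep '[{"translation":[0,0,0.3],"delta_rot":[0,0,0],"fingers":0},{"translation":[0,0,0.3],"delta_rot":[0,0,0],"fingers":0},{"translation":[0,0,0],"delta_rot":[0,0,0],"fingers":0}]'
python3 -m creep '[{"translation":[0,0,0.3],"delta_rot":[0,0,0],"fingers":0},{"translation":[0,0,0],"delta_rot":[0,0,0],"fingers":0}]'
```

```text
t: 6.0
tcp_pos: [546.7, 52.0, 109.9]
eef_rot: [[-0.953, 0.302, -0.001], [0.302, 0.953, 0.0], [0.001, -0.0, -1.0]]
ft_force: [-0.1, 0.1, -0.7]
finger_gap: 0.4
t: 6.38
tcp_pos: [546.7, 52.0, 103.9]
eef_rot: [[-0.953, 0.302, -0.001], [0.302, 0.953, 0.0], [0.001, -0.0, -1.0]]
ft_force: [-0.1, 0.4, -0.0]
finger_gap: 0.6
t: 6.62
tcp_pos: [546.7, 52.0, 101.0]
eef_rot: [[-0.953, 0.302, -0.0], [0.302, 0.953, 0.0], [0.0, -0.0, -1.0]]
ft_force: [-0.3, -0.2, -0.7]
finger_gap: 0.1
```

```bash
python3 -m creep '[{"translation":[0,0,0.3],"delta_rot":[0,0,0],"fingers":0},{"translation":[0,0,0],"delta_rot":[0,0,0],"fingers":0}]'
python3 - <<'E'
from h import *
a=env.get_image("wrist");b=env.get_image("scene")
cv2.imwrite("pics/w6.png",cv2.resize(a[130:400,180:500],None,fx=2.4,fy=2.2)); cv2.imwrite("pics/s6.png",cv2.resize(b[150:270,250:410],None,fx=5,fy=5,interpolation=cv2.INTER_CUBIC))
E
```

```text
t: 6.88
tcp_pos: [546.8, 52.0, 98.0]
eef_rot: [[-0.953, 0.302, -0.0], [0.302, 0.953, 0.0], [0.0, 0.0, -1.0]]
ft_force: [-0.5, -0.4, -0.3]
finger_gap: 0.8
```

View pics/w6.png

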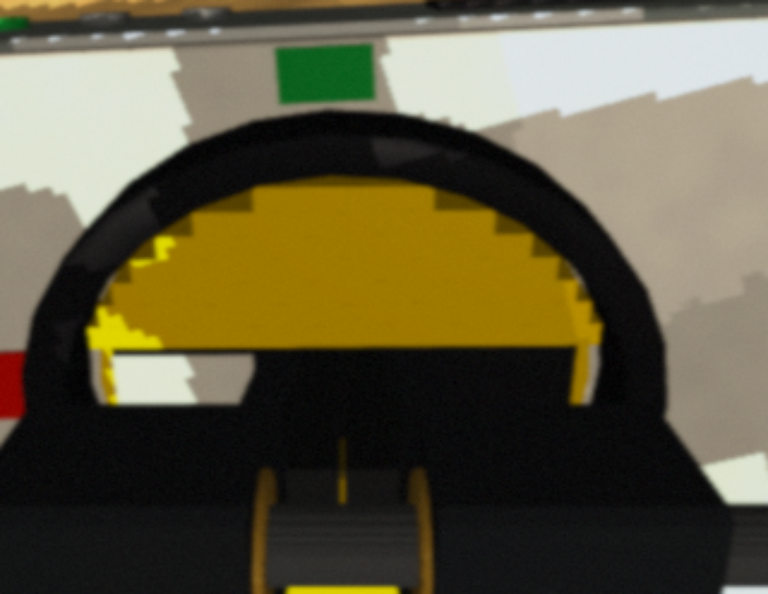

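View pics/s6.png

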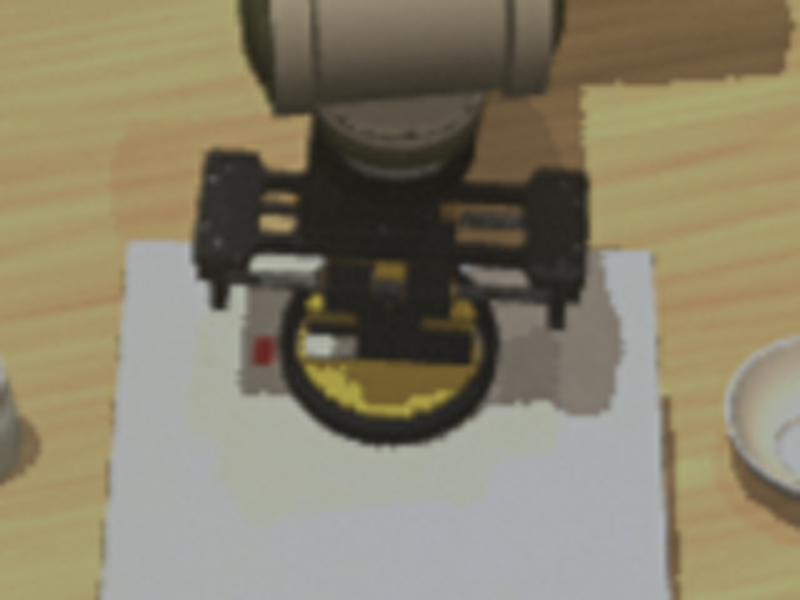

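The tip is inside the trench with no contact yet. I continue.

```bash
python3 -m creep '[{"translation":[0,0,0.2],"delta_rot":[0,0,0],"fingers":0},{"translation":[0,0,0.1],"delta_rot":[0,0,0],"fingers":0},{"translation":[0,0,0],"delta_rot":[0,0,0],"fingers":0}]'
python3 -m creep '[{"translation":[0,0,0.3],"delta_rot":[0,0,0],"fingers":0},{"translation":[0,0,0],"delta_rot":[0,0,0],"fingers":0}]'
python3 -m creep '[{"translation":[0,0,0.3],"delta_rot":[0,0,0],"fingers":0},{"translation":[0,0,0],"delta_rot":[0,0,0],"fingers":0}]'
```

```text
t: 7.35
tcp_pos: [546.8, 52.1, 95.2]
eef_rot: [[-0.953, 0.302, -0.0], [0.302, 0.953, 0.0], [0.0, -0.0, -1.0]]
ft_force: [-0.1, 0.5, 0.8]
finger_gap: 0.7
t: 7.6
tcp_pos: [546.8, 52.0, 92.0]
eef_rot: [[-0.953, 0.302, -0.0], [0.302, 0.953, 0.0], [0.0, 0.0, -1.0]]
ft_force: [-1.6, 0.3, 1.5]
finger_gap: 0.5
t: 7.85
tcp_pos: [546.8, 52.1, 89.0]
eef_rot: [[-0.953, 0.302, -0.0], [0.302, 0.953, 0.0], [0.0, -0.0, -1.0]]
ft_force: [-2.0, 1.5, 2.1]
finger_gap: 0.2
```

```bash
python3 -m creep '[{"translation":[0.1,0,0.3],"delta_rot":[0,0,0],"fingers":0},{"translation":[0,0,0],"delta_rot":[0,0,0],"fingers":0}]'
python3 -m creep '[{"translation":[0.05,0,0.3],"delta_rot":[0,0,0],"fingers":0},{"translation":[0,0,0],"delta_rot":[0,0,0],"fingers":0}]'
python3 - <<'E'
from h import *
a=env.get_image("wrist");b=env.get_image("scene")
for d in env.pinpoint("scene","slot")[:2]: print("slot",d["p"],cam("scene",d["position"]))
cv2.imwrite("pics/w7.png",cv2.resize(a[130:400,180:500],None,fx=2.4,fy=2.2)); cv2.imwrite("pics/s7.png",cv2.resize(b[150:270,250:410],None,fx=5,fy=5,interpolation=cv2.INTER_CUBIC))
E
```

```text
t: 8.1
tcp_pos: [546.3, 52.2, 86.3]
eef_rot: [[-0.953, 0.302, 0.001], [0.302, 0.953, -0.0], [-0.001, 0.0, -1.0]]
ft_force: [2.1, -0.1, 3.7]
finger_gap: 0.3
t: 8.35
tcp_pos: [545.7, 52.4, 83.2]
eef_rot: [[-0.953, 0.302, 0.001], [0.302, 0.953, -0.0], [-0.001, 0.0, -1.0]]
ft_force: [2.5, -1.4, 3.1]
finger_gap: 0.6
slot 0.85 [545.062  52.94  121.648]
```

View pics/w7.png

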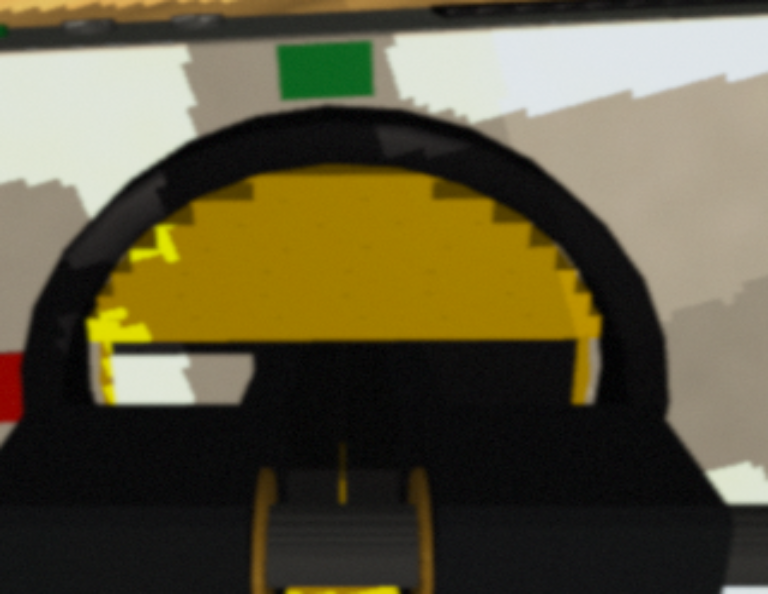

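View pics/s7.png

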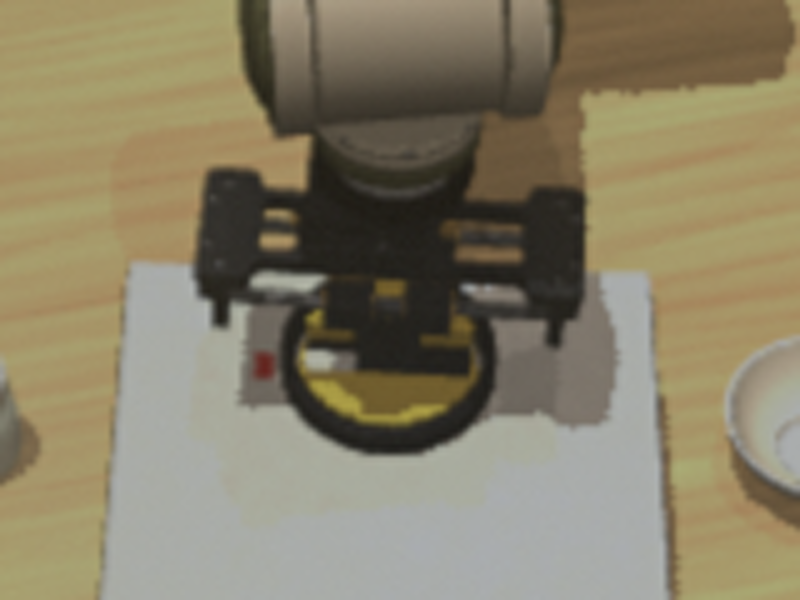

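The hatch is going down with the tool and the stripe is still at the red side. I press on to the stop.

```bash
python3 -m creep '[{"translation":[0,0,0.2],"delta_rot":[0,0,0],"fingers":0},{"translation":[0,0,0],"delta_rot":[0,0,0],"fingers":0}]'
python3 -m creep '[{"translation":[0,0,0.15],"delta_rot":[0,0,0],"fingers":0},{"translation":[0,0,0],"delta_rot":[0,0,0],"fingers":0}]'
python3 -m creep '[{"translation":[0,0,0.1],"delta_rot":[0,0,0],"fingers":0},{"translation":[0,0,0],"delta_rot":[0,0,0],"fingers":0}]'
```

```text
t: 8.75
tcp_pos: [545.7, 52.4, 82.8]
eef_rot: [[-0.953, 0.302, 0.001], [0.302, 0.953, -0.0], [-0.001, -0.0, -1.0]]
ft_force: [-3.7, -1.9, 17.7]
finger_gap: 0.6
t: 9.0
tcp_pos: [545.8, 52.3, 82.6]
eef_rot: [[-0.953, 0.302, 0.002], [0.302, 0.953, -0.001], [-0.002, -0.0, -1.0]]
ft_force: [-8.5, -1.2, 29.2]
finger_gap: 0.6
t: 9.25
tcp_pos: [545.9, 52.4, 82.5]
eef_rot: [[-0.953, 0.301, 0.003], [0.301, 0.953, -0.001], [-0.003, -0.0, -1.0]]
ft_force: [-11.5, -1.2, 36.0]
finger_gap: 0.6
```

The hatch is firm at the stop (TCP z stays 82.6 while the force climbs). I ease off to about 20 N and turn clockwise.

```bash
python3 -m creep '[{"translation":[0.05,0,-0.2],"delta_rot":[0,0,0],"fingers":0},{"translation":[0,0,0],"delta_rot":[0,0,0],"fingers":0}]'
python3 -m creep '[{"translation":[0,0,0],"delta_rot":[0,0,0.1],"fingers":0},{"translation":[0,0,0],"delta_rot":[0,0,0.1],"fingers":0},{"translation":[0,0,0],"delta_rot":[0,0,0.1],"fingers":0},{"translation":[0,0,0],"delta_rot":[0,0,0.1],"fingers":0},{"translation":[0,0,0],"delta_rot":[0,0,0],"fingers":0}]'
python3 - <<'E'
from h import *
show([545.5,52,82],0.8)
a=env.get_image("wrist");b=env.get_image("scene")
cv2.imwrite("pics/w8.png",cv2.resize(a[130:400,180:500],None,fx=2.4,fy=2.2)); cv2.imwrite("pics/s8.png",cv2.resize(b[150:270,250:410],None,fx=5,fy=5,interpolation=cv2.INTER_CUBIC))
E
```

```text
t: 9.5
tcp_pos: [545.8, 52.4, 82.7]
eef_rot: [[-0.953, 0.302, 0.003], [0.302, 0.953, -0.001], [-0.003, 0.0, -1.0]]
ft_force: [-1.6, -1.4, 18.9]
finger_gap: 0.4
t: 10.12
tcp_pos: [545.7, 52.6, 82.7]
eef_rot: [[-0.76, 0.65, 0.003], [0.65, 0.76, -0.0], [-0.002, 0.001, -1.0]]
ft_force: [-2.1, -0.7, 18.3]
finger_gap: 0.3
t 10.125 tcp [545.674  52.581  82.726] yawY 0.8630761870238725 z [ 0.003 -0.    -1.   ] q [-0.118  0.482  1.583 -0.     1.074 -0.981] F [-2.082 -0.671 18.344] T [-0.085  0.36  -0.113] gap 0.34236694924327676
tool shift cm [-0.024 -0.056  0.073] rotvec [0.001 0.002 0.063] det 1.0
```

View pics/s8.png

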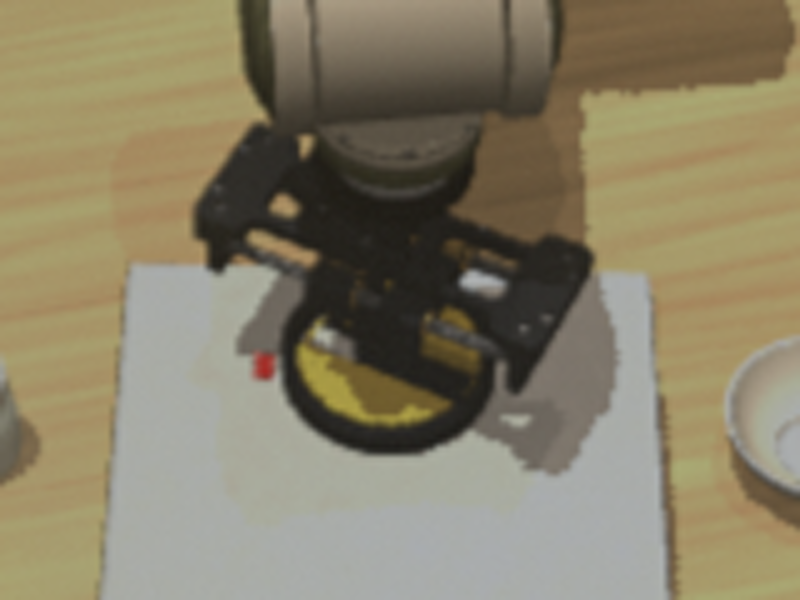

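View pics/w8.png

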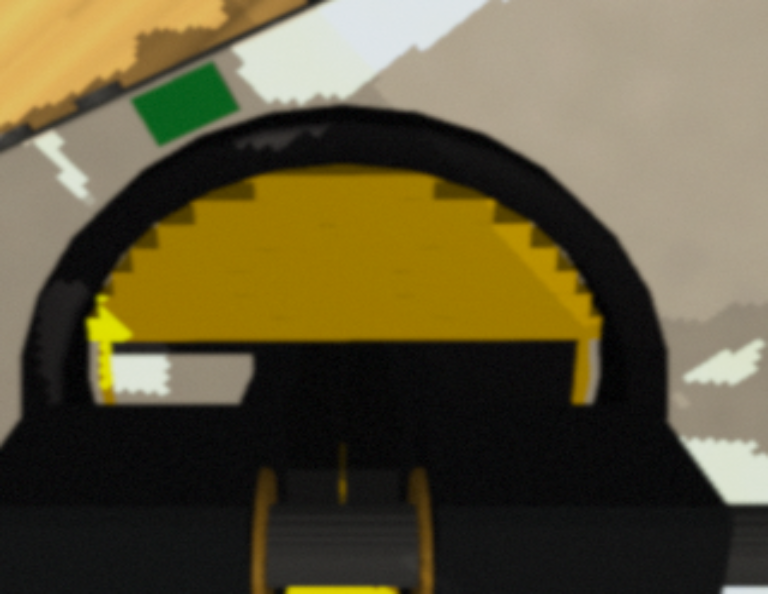

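The fastener turns with the fingers and the hatch stays down at about 18 N. I continue.

```bash
python3 -m creep '[{"translation":[0,0,0],"delta_rot":[0,0,0.1],"fingers":0},{"translation":[0,0,0],"delta_rot":[0,0,0.1],"fingers":0},{"translation":[0,0,0],"delta_rot":[0,0,0.1],"fingers":0},{"translation":[0,0,0],"delta_rot":[0,0,0.1],"fingers":0},{"translation":[0,0,0],"delta_rot":[0,0,0.1],"fingers":0},{"translation":[0,0,0],"delta_rot":[0,0,0],"fingers":0}]'
python3 -m creep '[{"translation":[0,0,0],"delta_rot":[0,0,0.1],"fingers":0},{"translation":[0,0,0],"delta_rot":[0,0,0.1],"fingers":0},{"translation":[0,0,0],"delta_rot":[0,0,0.1],"fingers":0},{"translation":[0,0,0],"delta_rot":[0,0,0.1],"fingers":0},{"translation":[0,0,0],"delta_rot":[0,0,0.05],"fingers":0},{"translation":[0,0,0],"delta_rot":[0,0,0],"fingers":0}]'
python3 - <<'E'
from h import *
show([545.5,52,82],-.25)
a=env.get_image("wrist");b=env.get_image("scene")
cv2.imwrite("pics/w9.png",cv2.resize(a[130:400,180:500],None,fx=2.4,fy=2.2)); cv2.imwrite("pics/s9.png",cv2.resize(b[150:270,250:410],None,fx=5,fy=5,interpolation=cv2.INTER_CUBIC))
E
```

```text
t: 10.98
tcp_pos: [545.7, 52.8, 82.7]
eef_rot: [[-0.355, 0.935, 0.003], [0.935, 0.355, 0.0], [-0.001, 0.003, -1.0]]
ft_force: [-0.9, 1.5, 19.0]
finger_gap: 0.5
t: 11.72
tcp_pos: [545.9, 53.0, 82.7]
eef_rot: [[0.086, 0.996, 0.003], [0.996, -0.086, 0.0], [0.001, 0.003, -1.0]]
ft_force: [-0.6, 1.8, 18.1]
finger_gap: 0.1
t 11.725 tcp [545.861  53.028  82.731] yawY -0.08639009586462763 z [ 0.003  0.    -1.   ] q [-0.117  0.483  1.583  0.001  1.073 -0.031] F [-0.619  1.845 18.078] T [0.289 0.308 0.041] gap 0.14774412249802085
tool shift cm [-0.106 -0.027  0.073] rotvec [ 0.003 -0.001  0.164] det 0.9999999999999998
```

View pics/s9.png

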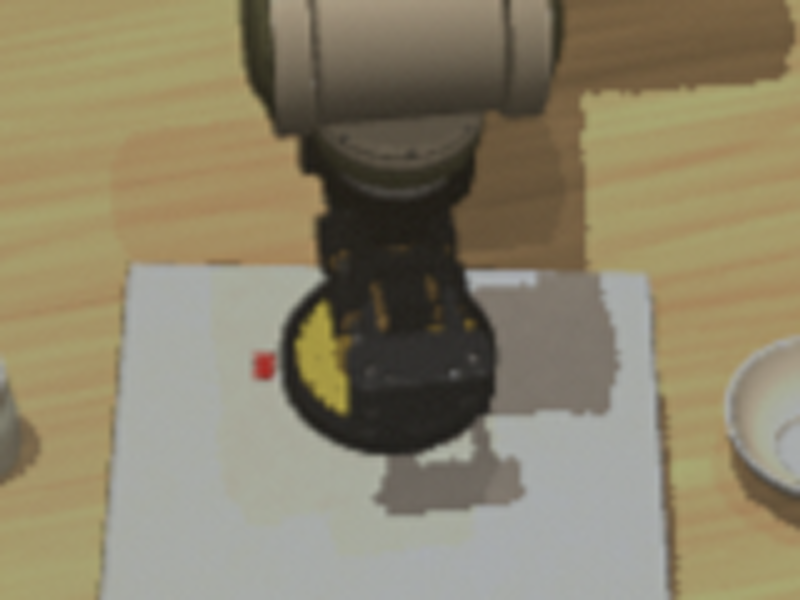

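View pics/w9.png

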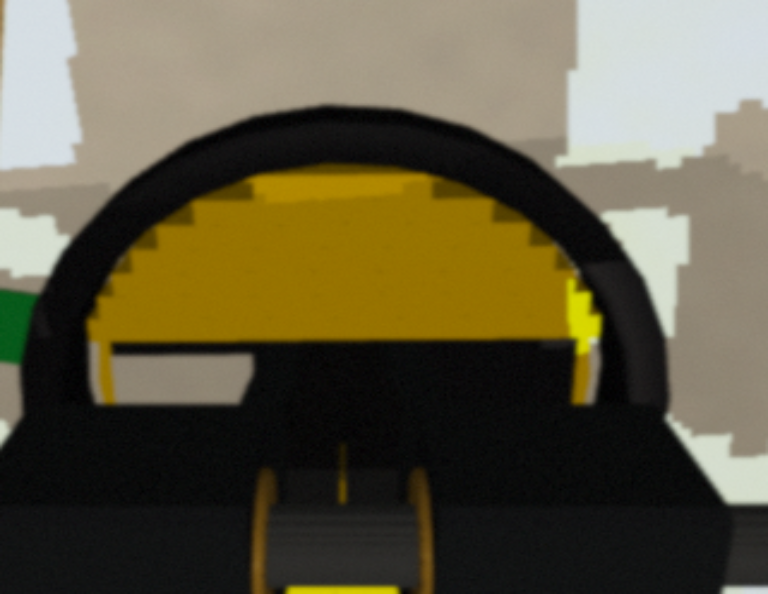

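```bash
python3 -m creep '[{"translation":[0,0,0],"delta_rot":[0,0,0.08],"fingers":0},{"translation":[0,0,0],"delta_rot":[0,0,0.08],"fingers":0},{"translation":[0,0,0],"delta_rot":[0,0,0.06],"fingers":0},{"translation":[0,0,0],"delta_rot":[0,0,0],"fingers":0}]'
python3 - <<'E'
from h import *
show([545.5,52,82],-.25)
a=env.get_image("wrist")
cv2.imwrite("pics/w10.png",cv2.resize(a[130:400,180:500],None,fx=2.4,fy=2.2))
E
python3 -m creep '[{"translation":[0,0,0],"delta_rot":[0,0,0.08],"fingers":0},{"translation":[0,0,0],"delta_rot":[0,0,0.08],"fingers":0},{"translation":[0,0,0],"delta_rot":[0,0,0],"fingers":0}]'
python3 - <<'E'
from h import *
show([545.5,52,82],-.25)
a=env.get_image("wrist")
cv2.imwrite("pics/w11.png",cv2.resize(a[130:400,180:500],None,fx=2.4,fy=2.2))
E
```

```text
t: 12.32
tcp_pos: [546.0, 52.9, 82.7]
eef_rot: [[0.302, 0.953, 0.003], [0.953, -0.302, 0.0], [0.001, 0.003, -1.0]]
ft_force: [-0.4, 2.3, 18.0]
finger_gap: 0.9
t 12.325 tcp [545.956  52.948  82.749] yawY -0.3064193322191839 z [ 0.003  0.    -1.   ] q [-0.117  0.483  1.583  0.001  1.073  0.189] F [-0.407  2.253 17.965] T [0.19  0.19  0.032] gap 0.9314916957463515
tool shift cm [-0.104 -0.015  0.075] rotvec [ 0.003 -0.001 -0.056] det 0.9999999999999998
t: 12.75
tcp_pos: [546.0, 52.7, 82.8]
eef_rot: [[0.45, 0.893, 0.004], [0.893, -0.45, -0.0], [0.001, 0.003, -1.0]]
ft_force: [-0.0, 1.0, 17.6]
finger_gap: 0.6
t 12.75 tcp [546.018  52.684  82.767] yawY -0.4666933699407909 z [ 0.004 -0.    -1.   ] q [-0.118  0.483  1.583  0.     1.073  0.349] F [-0.041  0.987 17.624] T [ 0.047  0.207 -0.037] gap 0.6289669839875682
tool shift cm [-0.085 -0.016  0.077] rotvec [ 0.003 -0.001 -0.217] det 0.9999999999999998
```

View pics/w11.png

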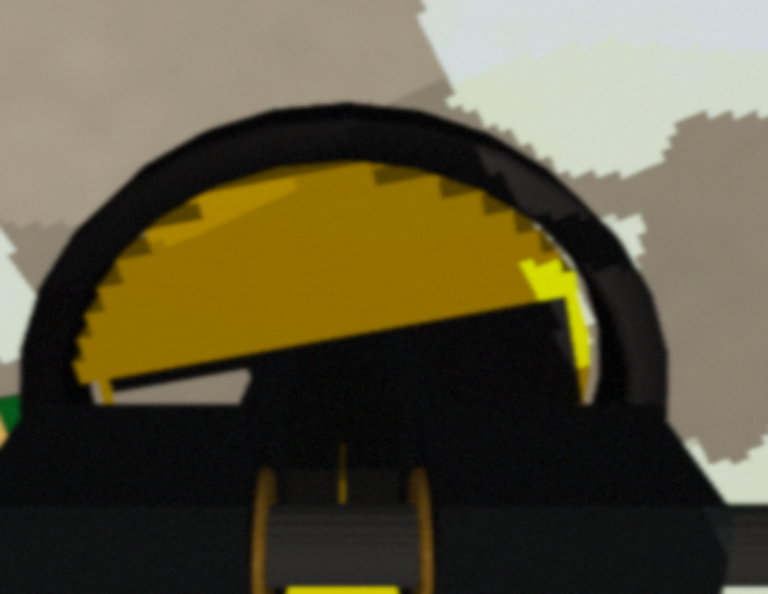

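The trench now lags the fingers by about 0.2 rad, so the fastener is at its stop. I nudge a little further to confirm, then look from above.

```bash
python3 -m creep '[{"translation":[0,0,0],"delta_rot":[0,0,0.08],"fingers":0},{"translation":[0,0,0],"delta_rot":[0,0,0.08],"fingers":0},{"translation":[0,0,0],"delta_rot":[0,0,0],"fingers":0}]'
python3 - <<'E'
from h import *
show([545.5,52,82],-.25)
a=env.get_image("wrist")
cv2.imwrite("pics/w12.png",cv2.resize(a[130:400,180:500],None,fx=2.4,fy=2.2))
E
```

```text
t: 13.18
tcp_pos: [546.0, 52.6, 82.8]
eef_rot: [[0.586, 0.81, 0.004], [0.81, -0.586, -0.0], [0.002, 0.003, -1.0]]
ft_force: [-0.2, -0.2, 17.4]
finger_gap: 0.4
t 13.175 tcp [546.029  52.602  82.753] yawY -0.6266704554108214 z [ 0.004 -0.    -1.   ] q [-0.118  0.483  1.583  0.     1.073  0.509] F [-0.183 -0.237 17.377] T [-0.09   0.153  0.028] gap 0.40709525915566863
tool shift cm [-0.08  -0.008  0.075] rotvec [ 0.003 -0.001 -0.377] det 0.9999999999999998
```

View pics/w12.png

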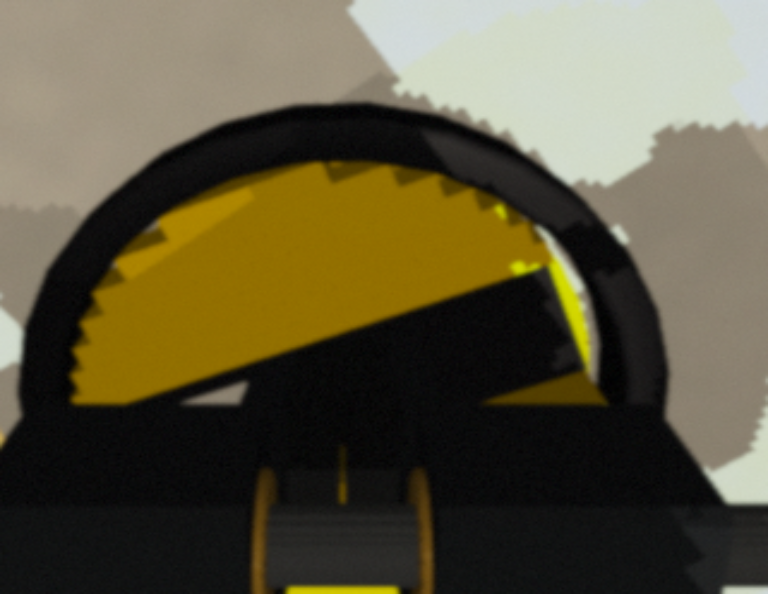

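The fingers slip a further 0.16 rad while the fastener stays put, so it is at its stop. I lift straight up.

```bash
python3 -m creep '[{"translation":[0,0,-0.2],"delta_rot":[0,0,0],"fingers":0},{"translation":[0,0,-0.3],"delta_rot":[0,0,0],"fingers":0},{"translation":[0,0,-0.6],"delta_rot":[0,0,0],"fingers":0},{"translation":[0,0,-1],"delta_rot":[0,0,0],"fingers":0},{"translation":[0,0,-2],"delta_rot":[0,0,0],"fingers":0},{"translation":[0,0,-3],"delta_rot":[0,0,0],"fingers":0},{"translation":[0,0,-4],"delta_rot":[0,0,0],"fingers":0},{"translation":[0,0,0],"delta_rot":[0,0,0],"fingers":0}]'
python3 - <<'E'
from h import *
show([400,150,220],-.6)
a=env.get_image("wrist");b=env.get_image("scene")
for d in env.pinpoint("scene","slot")[:1]: print("slot",d["p"],cam("scene",d["position"]))
for d in env.pinpoint("wrist","tongue")[:1]: print("tongue",d["p"],cam("wrist",d["position"]))
cv2.imwrite("pics/w13.png",a); cv2.imwrite("pics/s13.png",cv2.resize(b[150:270,250:410],None,fx=5,fy=5,interpolation=cv2.INTER_CUBIC))
E
```

```text
t: 14.22
tcp_pos: [545.9, 52.5, 194.8]
eef_rot: [[0.586, 0.81, 0.005], [0.81, -0.586, -0.001], [0.002, 0.005, -1.0]]
ft_force: [0.3, 0.8, -0.9]
finger_gap: 0.7
t 14.225 tcp [545.925  52.528 194.754] yawY -0.625982751997751 z [ 0.005 -0.001 -1.   ] q [-0.118  0.367  1.442 -0.     1.327  0.508] F [ 0.252  0.807 -0.886] T [-0.095  0.093  0.017] gap 0.6848887491808385
tool shift cm [ -0.644 -17.525  -2.606] rotvec [ 0.005 -0.002 -0.026] det 1.0
slot 0.61 [545.273  54.744 121.197]
tongue 0.69 [494.978  64.909  98.215]
```

View pics/w13.png

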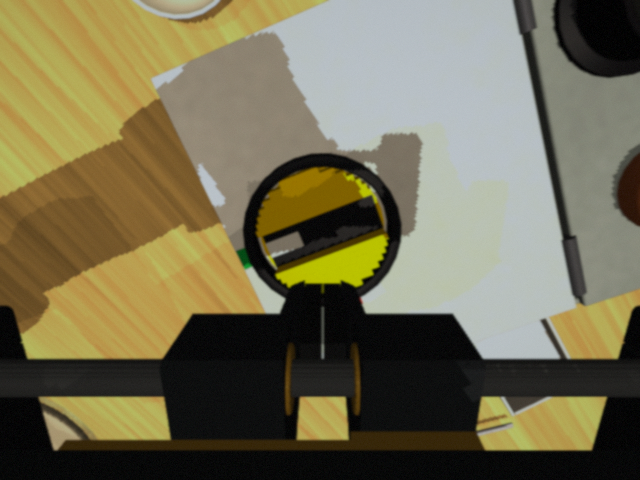

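View pics/s13.png

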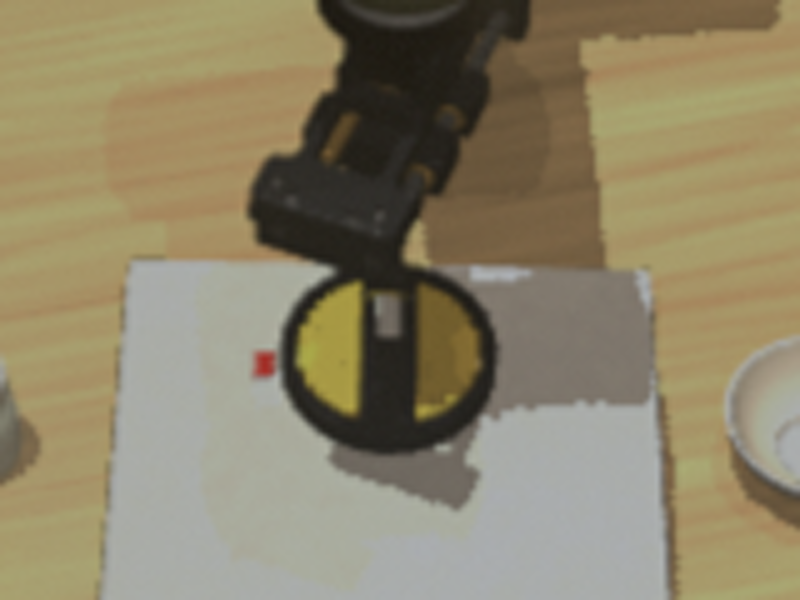

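The scene picture shows the slot along the extractor's x, the stripe at the front by the green mark, and the hatch down at the flush height. I move clear for a measured check from above.

```bash
python3 -m creep '[{"translation":[0,0,-3],"delta_rot":[0,0,0],"fingers":0},{"translation":[0,-4,0],"delta_rot":[0,0,0],"fingers":0},{"translation":[0,-4,0],"delta_rot":[0,0,0],"fingers":0},{"translation":[0,-4,0],"delta_rot":[0,0,0],"fingers":0},{"translation":[0,-4,0],"delta_rot":[0,0,0],"fingers":0},{"translation":[4,-2,0],"delta_rot":[0,0,0],"fingers":0},{"translation":[4,0,0],"delta_rot":[0,0,0],"fingers":0},{"translation":[4,0,0],"delta_rot":[0,0,0],"fingers":0},{"translation":[0,0,0],"delta_rot":[0,0,0],"fingers":0},{"translation":[0,0,0],"delta_rot":[0,0,0],"fingers":0}]'
python3 - <<'E'
from h import *
im=env.get_image("top");cv2.imwrite("pics/t14.png",im)
for q in["slot","tongue"]:
  for d in env.pinpoint("top",q)[:1]: print(q,d["p"],cam("top",d["position"]))
i=env.camera_info("top");K,R,t=[np.array(i[k],float) for k in("K","R","t")]
def ray(px,z):
    d=R.T@np.linalg.inv(K)@np.array([*px,1.]);c=-R.T@t;return c+d*(z-c[2])/d[2]
hsv=cv2.cvtColor(im,cv2.COLOR_BGR2HSV)
m=((hsv[...,0]>22)&(hsv[...,0]<36)&(hsv[...,1]>150)).astype(np.uint8); m[:205]=0;m[290:]=0;m[:,:260]=0;m[:,345:]=0
n,l,st,ce=cv2.connectedComponentsWithStats(m)
big=[k for k in range(1,n) if st[k,4]>60];print(st[big])
P=[ray(ce[k],132) for k in big];d=P[0]-P[1];print("normal angle",np.arctan2(d[1],d[0]), P)
print(env.state()["tcp_pos"],env.state()["t"])
E
```

```text
t: 15.68
tcp_pos: [468.8, 254.8, 221.0]
eef_rot: [[0.586, 0.81, -0.002], [0.81, -0.586, -0.001], [-0.002, -0.001, -1.0]]
ft_force: [-0.5, -0.6, 0.2]
finger_gap: 0.3
slot 0.89 [545.891  53.262 126.034]
tongue 0.9 [497.233  58.16  102.222]
[[280 222  23  41 504]
 [306 226  22  42 500]]
normal angle 1.3033287863075356 [array([552.447,  77.73 , 132.   ]), array([537.869,  24.531, 132.   ])]
[469.037 254.619 221.843] 15.825
```

View pics/t14.png

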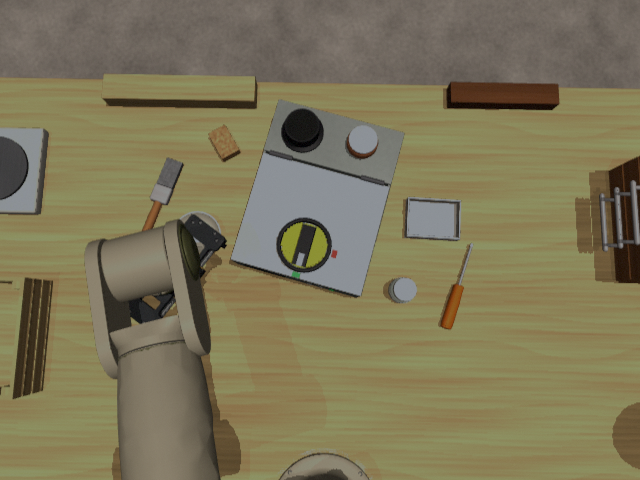

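The slot has turned 1.54 rad from where it was (yaw 1.27 to -0.27), so the joint is at its stop. The stripe at (301,259) points at the green mark, the hatch is down unaided, and the bystanders are in place.

```bash
python3 - <<'E'
from h import *
print(np.array(env.state()["qvel"]),np.array(env.state()["ft_force"])); print(env.job_done())
E
```

```text
[ 0.001 -0.001 -0.006 -0.     0.001 -0.   ] [ 0.528 -0.066 -0.053]
the job is handed in; nothing more can be done
None
```

I set the closed fingertips in the slot, pressed the hatch down to its stop and turned the fastener clockwise to its locked stop. I then lifted straight out, moved clear, and handed the job in at about 15.8 s; no verdict is reported.

- **Pressing:** The firm stop was felt at TCP z 82.6 mm. The peak reading was about 36 N there. I eased off to about 18 N, and it stayed near that throughout the turn.
- **Turning:** At the end the fingers slipped about 0.3 rad further while the fastener stayed put, which shows it is at the stop.
- **Last checks:** In the top picture the slot has turned 1.54 rad in all. The white stripe is at the green mark. The hatch stayed down by itself for more than a second after I lifted off. The bystanders look unmoved; the bowl was partly hidden behind the arm. The force reading was back to about zero.

**Disagreements:**
- **TCP height:** The real fingertips end about 36 mm above the reported TCP. Both cameras and the contact height showed this, so I went down by feel.
- **Slot height:** The networks' final slot height was 121 mm from the scene camera and 126 mm from the top camera, against a nominal 119 mm flush. The top value is a little beyond the usual 4 mm error. I relied on the felt stop and the scene picture that the hatch is shut.

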